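Press the coffee and slide its board out over the worktop edge

TASK

Get the coffee ready to be carried out: first push the raised plunger of the French press on the oak board all the way down, while the board still lies wholly on the worktop. Then slide the board, with the press, mug and sugar bowl standing on it, toward you until its long front edge overhangs the worktop's front edge by two fingers' width, about 35 mm, evenly along its length, so that a waiter can get a hand under it. Just push: lift nothing, tip nothing, leave the things round the board where they are.

Things in the scene. Friction and masses are not known exactly. Their poses are not given: they have to be found in the camera images.
- serving_board: oak serving board, 230 mm (its x) by 380 mm (its y, mostly left-right), 18 mm thick, 0.9 kg, loose and flat on the worktop; origin at the centre of its underside; its front is the -x long side, 115 mm from the origin. The worktop's top is z = 0 and its front edge a straight line along world y at x = 0.230. Friction about 0.6: pushing the loaded board takes about 11 N; off-centre pushes turn it
- board_back_left (a point): point on the upper back edge of the board (its +x long side, away from the robot), 115 mm behind its centre and 120 mm to the left (board +y), 18 mm above the worktop. The worktop behind the board is free for at least 80 mm; a wall shelf hangs 565 mm over the worktop, its front at about x = 0.61
- board_back_right (a point): the same, 120 mm to the right of the board's centre (board -y)
- coffee_press: glass French press, 225 mm tall with its plunger down, 0.55 kg, loose within 30 mm of the board's middle; jar 96 mm in diameter, its axis 25 mm from the origin toward the press's +y, at least 50 mm of bare board behind the jar; black handle to the press's -y, up to 74 mm from the origin, roughly toward the robot; origin on the underside. Ignore the other press far off at the back right
- plunger_top (a point): top centre of the black plunger knob (22 mm in diameter, on the jar's axis); it is 225 mm above the press's underside when the plunger is down and rises with the plunger; the board adds 18 mm
- coffee_press_plunger (a joint): how far the plunger is drawn up, m: 0 is fully down, grows upward, starts at 0.04 to 0.07; straight vertical travel. It stays where it is left and takes 6 to 7 N to push down slowly; there is a firm stop at 0
- coffee_mug: cream mug, 0.26 kg, 100 mm tall, 78 mm in diameter, standing loose on the board, about 135 mm left or right of its middle, handle roughly toward the robot; origin on the underside
- sugar_bowl: white bowl, 0.14 kg, 105 mm across and 51 mm tall, standing loose on the board on the other side of the press; origin on the underside. Mug and bowl may stand either way round
- striped_mug: black and white striped mug, 88 mm tall, loose on the worktop left of the board: a bystander
- timer: white kitchen timer, 65 mm across and 54 mm tall, loose on the worktop left behind the board: a bystander
- stirring_spoon: wooden spoon, 338 mm long along its x and 15 mm thick, loose on the worktop at the left: a bystander; origin at its middle
Not all that is in view belongs to the job. What is shaped like the coffee_mug but blue is not meant.

How it is judged:
By the outcome, as a careful person would: the job done as asked, in the order asked, and still so for the second after the job is handed in, with the robot touching nothing.
It also fails if it takes over 64 s, if anything falls off the work surface, if the arm or the gripper's body presses on something with over 40 N, if the wrist force passes 120 N, or if a joint passes its speed limit or range.

ROBOT

A 7-joint arm with a two-finger parallel gripper is mounted at the origin on a cart in front of the work surface, level with it; the furniture and walls round the work are solid. World frame = base frame: x ahead of the robot, y to its left, z up, the work surface at z = 0. Lengths are in m, angles in rad, forces in N, time in s.
With the tool pointing down it reaches from about 0.35 to 0.9 m from the base axis. Payload 8.1 kg.
Tool frame: the origin (TCP) lies midway between the tips of the shut fingers; the grasp point (between the pads) lies 19 mm behind it; z points along the fingers, y is the direction in which the jaws open and shut (so a half turn about z gives the same grasp; the last joint's range is limited). The gripper opens to 92 mm and grips with 3 to 60 N. Pads are 19 mm wide; open, the fingers measure 130 mm over their backs; the gripper's body (75 mm by 190 mm) begins 47 mm behind the grasp point.
Start: joints at [1.197, 0.434, 0.025, 1.573, -0.012, 1.134, -0.075], TCP at [0.167, -0.602, 0.227] pointing down, gripper open.
Joint ranges: [-2.62, 2.62], [-0.44, 2.09], [-1.27, 1.32], [0.08, 2.57], [-1.32, 4.46], [0.12, 2], [-2.74, 2.74]. Speed limits (rad/s): [2.22, 2.22, 3.01, 3.01, 3.14, 3.14, 3.14].

INTERFACE

Orientations are given as a rotation vector (axis times angle).
In Python, from cell import monitor, get_image, get_calibration, workorder, look_for, masks_of gives the robot as it stands.
- The arm moves only by the shell command python3 -m crank 'ROWS' [FORCE]. ROWS is JSON, a list of rows, each a list of 3 entries, a list of its own where there are three numbers: the shift along the tool's x, y, z in cm, then the turn about the tool's z in degrees, then the closure in counts, from 0 (fully open) to 255 (shut). A call has 1 to 5 rows; each row shifts and turns the commanded pose from where the row before left it, along the tool's axes as they then stand; what a row does not reach is not made up. A row lasts 1/10 s, in which the tool goes at most 50 mm and 8.59 degrees, less where a joint would pass 70% of its speed; a pose out of reach is approached as far as the arm can. A call with a gripper value outside its range is refused whole. The fingers move at their own pace and stop on an object; FORCE is the grip in N (left out, the last holds). Time passes only in rows, so rows that do not move let the fingers close. It gives the time, the measured TCP pose, the force and the opening at its end, in the units of the state.
- monitor.observe(): the state, without advancing time (a new reading comes with each control period).
- get_image(name): name is "scene" or "top" or "wrist"; returns (picture, depth): 420x560x3 uint8, red, green, blue; 420x560 float32, m along the optical axis (not along the pixel's ray), 0 where there is no reading.
- get_calibration(name): a dict with "fx", "fy", "cx", "cy" (pixels), "R" (3x3) and "t" (3): a world point X has camera coordinates R X + t. Camera axes: x right, y down, z forward; pixel columns grow to the right and rows downward; lengths in m; the calibration is good to about 2 mm. The wrist camera is an equidistant fisheye: a pixel r from the principal point sees the ray r / f radians off the axis. A picture is of the moment at which its call begins: read the wrist's pose just before it. get_calibration takes no time and is no camera call; for the wrist camera it gives the pose at the moment of the call.
- workorder.sign_off(): hands the job in, once; it reports no verdict.
Trained networks look in the newest picture that a camera, given by its name, has taken for a name from the list of things; names that differ only in an ending like _2 or _b are one class to them, and where a whole thing is asked for, a point or a joint stands for the part that bears it (a point fixed in the world has none). Each returns a list of dicts, best first, with "score" (0 to 1); they miss things now and then, are a little off and sometimes report something else, mostly with a low value. They report only what shows in the picture. A call takes as long as a camera call. They do not tell look-alikes from the thing itself.
- look_for(label, camera): "location" ([x, y, z] in m, in world coordinates, good to about 4 mm: the middle of the surface that is visible of it).
- masks_of(label, camera): "region" (420x560 bool, what is visible of it).
The state is a dict: "clock": time; "joints": joint angles; "dq": joint speeds; "joint_efforts": joint torques, N m; "position": TCP position; "ee_rot": TCP orientation; "force": force on the tool from outside, world axes, zero at the start; "ft_torque": the same for the moment, N m; "width": opening from 0.0 (shut) to 1.0 (fully open).
Only numpy, scipy, OpenCV 4.12 (cv2) and the standard library are available. Lean on these libraries where they do the work, as an engineer would, in place of code of your own. Each camera call takes 0.05 s, during which the arm holds its last target.

## Working session

There is one attempt and no reset: what is moved stays moved. The work goes in short steps, Python scripts to look and compute and a shell command to move; the robot and the scene stay as the last step left them, time stands still between calls to the robot, and variables do not carry over. Pictures are saved under pics/ and viewed, and the job is handed in when it is done.

```bash
ls; mkdir -p pics
python3 - <<'E'
from cell import *
import cv2
s=monitor.observe(); print(s)
for n in ("scene","top"):
    p,d=get_image(n); cv2.imwrite(f"pics/{n}0.png",p[:,:,::-1])
    for l in ("serving_board","coffee_press","plunger_top","coffee_mug","sugar_bowl","striped_mug","timer","stirring_spoon","board_back_left","board_back_right"):
        try: print(n,l,[(round(r["score"],2),[round(float(v),3) for v in r["location"]]) for r in look_for(l,n)])
        except Exception as e: print(l,e)
E
```

```text
pics
{'clock': 0.0, 'joints': array([ 1.1973903 ,  0.43517198,  0.02496424,  1.57411402, -0.01158195,
        1.13402073, -0.07508432]), 'dq': array([-0.00115228, -0.00126697,  0.00030042, -0.00020926,  0.00109598,
       -0.00076949,  0.00158855]), 'joint_efforts': array([ 7.56671452e-04, -6.67838502e+01,  9.85663645e-01, -3.14458251e+01,
       -6.03277353e-02,  4.29204851e-02,  1.71733204e-04]), 'position': array([ 0.16699385, -0.6017294 ,  0.22597003]), 'ee_rot': array([-3.11133302e+00, -4.23816115e-01,  5.70362090e-04]), 'force': array([ 0.15357058, -0.19595865,  0.31566459]), 'ft_torque': array([-0.04449032, -0.0520872 , -0.06850796]), 'width': 1.0031393696451605}
scene serving_board [(0.83, [0.346, -0.214, 0.018]), (0.57, [0.388, -0.422, 0.09])]
scene coffee_press [(0.69, [0.359, -0.268, 0.144]), (0.25, [0.457, 0.377, 0.017])]
scene plunger_top [(0.63, [0.679, 0.053, 0.036])]
scene coffee_mug [(0.94, [0.391, -0.423, 0.091]), (0.68, [0.456, 0.002, 0.066])]
scene sugar_bowl [(0.56, [0.425, -0.183, 0.053])]
scene striped_mug [(0.88, [0.564, 0.156, 0.059])]
scene timer [(0.51, [0.679, 0.049, 0.038])]
scene stirring_spoon [(0.86, [0.458, 0.378, 0.016]), (0.68, [0.677, 0.052, 0.038])]
scene board_back_left [(0.75, [0.348, -0.217, 0.019])]
scene board_back_right [(0.6, [0.346, -0.214, 0.018])]
top serving_board [(0.6, [0.369, -0.294, 0.018])]
top coffee_press [(0.94, [0.372, -0.286, 0.201])]
top plunger_top []
top coffee_mug [(0.85, [0.402, -0.446, 0.067]), (0.71, [0.474, -0.004, 0.015]), (0.59, [0.372, -0.296, 0.019])]
top sugar_bowl [(0.87, [0.418, -0.167, 0.04])]
top striped_mug [(0.89, [0.578, 0.153, 0.022])]
top timer [(0.9, [0.685, 0.046, 0.034])]
top stirring_spoon [(0.57, [0.486, 0.371, 0.01])]
top board_back_left [(0.82, [0.375, -0.297, 0.017])]
top board_back_right [(0.62, [0.372, -0.293, 0.015])]
```

View pics/scene0.png

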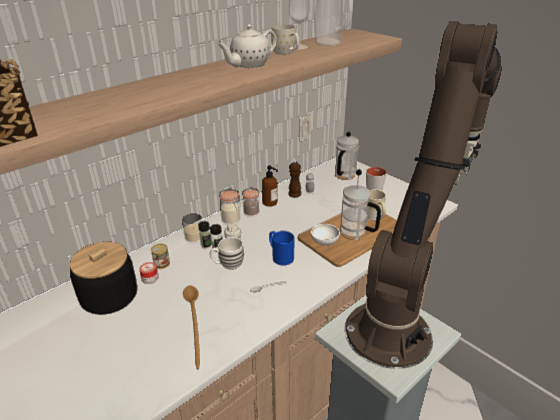

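View pics/top0.png

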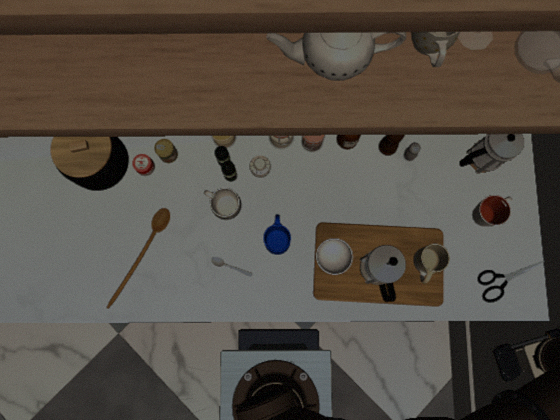

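Top view: cream mug at (432,260), sugar bowl (334,256), press (383,268) with its knob near (393,262), and board spanning (315–447, 222–305). The blue mug at (277,238) is a look-alike, and the press at (495,150) is to be ignored. Next I measure the board and knob from depth.

```bash
cat > h.py <<'E'
from cell import *
import cv2, numpy as np
from scipy.spatial.transform import Rotation as Ro
def cloud(n):
    p,d=get_image(n); c=get_calibration(n); R=np.array(c["R"]);t=np.array(c["t"])
    v,u=np.mgrid[:420,:560]
    X=np.stack([(u-c["cx"])/c["fx"]*d,(v-c["cy"])/c["fy"]*d,d],-1)
    W=(X-t)@R; W[d<=0]=np.nan
    return p,d,W,c
def proj(c,X):
    q=np.array(c["R"])@np.array(X)+c["t"]; return c["fx"]*q[0]/q[2]+c["cx"],c["fy"]*q[1]/q[2]+c["cy"]
def board(n="top"):
    p,d,W,c=cloud(n)
    hsv=cv2.cvtColor(p,cv2.COLOR_RGB2HSV)
    x,y,z=W[...,0],W[...,1],W[...,2]
    m=(abs(z-.018)<.012)&(x>.15)&(x<.58)&(y>-.60)&(y<-.04)&(hsv[...,1]>70)&(hsv[...,0]<25)
    m=m.astype(np.uint8); 
    k,l,st,_=cv2.connectedComponentsWithStats(m); i=1+np.argmax(st[1:,4]); m=l==i
    P=W[m][:,:2].astype(np.float32)
    r=cv2.minAreaRect(P*1000); b=cv2.boxPoints(r)
    return p,W,c,m,r,b
E
cat > meas.py <<'E'
from h import *
import sys
p,W,c,m,r,b=board()
print("rect",r); print(b.round(1)); print("zmed",np.median(W[m][:,2]))
# edge fits: front/back edges by column
ys=W[m][:,1]; xs=W[m][:,0]
fr=[];bk=[]
for y0 in np.arange(ys.min()+.02,ys.max()-.02,.01):
    s=xs[abs(ys-y0)<.005]
    if len(s): fr.append((y0,s.min()));bk.append((y0,s.max()))
for nm,e in(("front",fr),("back",bk)):
    e=np.array(e); k=np.polyfit(e[:,0],e[:,1],1)
    for _ in range(3):
        k=np.polyfit(e[:,0],e[:,1],1); q=abs(np.polyval(k,e[:,0])-e[:,1]);e=e[q<max(.004,2*q.std())]
    print(nm,"slope deg",np.degrees(np.arctan(k[0])),"x at y",[(y,round(float(np.polyval(k,y)),4)) for y in(-.48,-.30,-.12)])
for n in("top","scene"):
    p,d,W,c=cloud(n)
    z=W[...,2]; mm=(z>.25)&(z<.36)&(abs(W[...,0]-.39)<.09)&(abs(W[...,1]+.3)<.1)
    pts=W[mm]; v,u=np.nonzero(mm); print(n,len(pts))
    if len(pts): 
        zt=pts[:,2].max(); s=pts[:,2]>zt-.012; print("knob",pts[s].mean(0),zt,pts[s].min(0),pts[s].max(0),u[s].mean(),v[s].mean())
    cr=p[200:320,290:470] if n=="top" else p[150:270,290:470]
    cv2.imwrite(f"pics/crop_{n}_{monitor.observe()['clock']:.2f}.png",cv2.resize(cr,None,fx=4,fy=4,interpolation=cv2.INTER_CUBIC)[:,:,::-1])
E
python3 meas.py; ls pics
```

```text
rect ((399.1331787109375, -307.40948486328125), (378.64227294921875, 230.78045654296875), 86.68477630615234)
[[ 273.  -489.7]
 [ 503.4 -503.1]
 [ 525.3 -125.1]
 [ 294.9 -111.7]]
zmed 0.017964159777138153
front slope deg 3.140723951571819 x at y [(-0.48, 0.2759), (-0.3, 0.2858), (-0.12, 0.2956)]
back slope deg 3.347849800988031 x at y [(-0.48, 0.5021), (-0.3, 0.5126), (-0.12, 0.5232)]
top 65
knob [ 0.38376776 -0.29336705  0.28917819] 0.2960472854969571 [ 0.37415775 -0.30332371  0.28444864] [ 0.39367474 -0.28427961  0.29604729] 393.0 260.96153846153845
scene 37
knob [ 0.38087392 -0.28761848  0.29055895] 0.2973570571868247 [ 0.37448933 -0.29546607  0.28632258] [ 0.39243348 -0.28161272  0.29735706] 358.3529411764706 170.7058823529412
crop_scene_1.25.png
crop_top_1.20.png
scene0.png
top0.png
```

View crops.

View pics/crop_top_1.20.png

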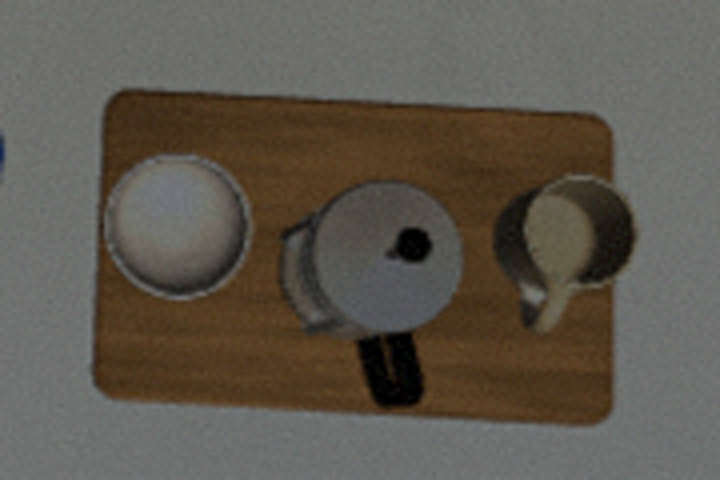

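View pics/crop_scene_1.25.png

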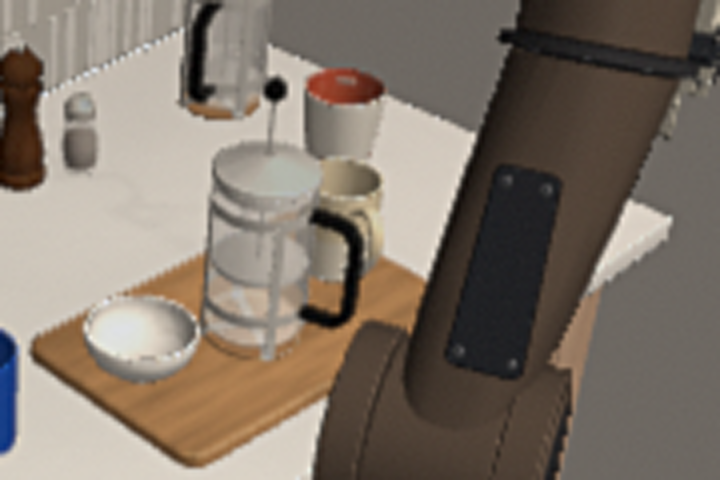

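```bash
cat > to.py <<'E'
from h import *
import sys
s=monitor.observe(); R=Ro.from_rotvec(s["ee_rot"]).as_matrix(); p=s["position"]
print("t",round(s["clock"],2),"p",p.round(4),"F",s["force"].round(1),"w",round(s["width"],2),"j",s["joints"].round(2))
print("axes x",R[:,0].round(3),"y",R[:,1].round(3),"z",R[:,2].round(3))
if len(sys.argv)>3:
    g=np.array(list(map(float,sys.argv[1:4])));print("shift cm",(R.T@(g-p)*100).round(2))
E
python3 to.py 0.3835 -0.292 0.34
```

```text
t 1.25 p [ 0.1672 -0.6022  0.2268] F [-0.   1.6 -0.3] w 1.0 j [ 1.2   0.43  0.02  1.57 -0.01  1.13 -0.08]
axes x [0.964 0.267 0.   ] y [ 0.267 -0.964  0.   ] z [ 0. -0. -1.]
shift cm [ 29.14 -24.11 -11.32]
```

```bash
python3 -m crank '[[[0,0,-3.8],6.3,255],[[0,0,-3.8],6.3,255],[[0,0,-3.8],6.2,255]]' 20; python3 to.py 0.3835 -0.292 0.34
```

```text
clock: 1.55
position: [0.1671, -0.602, 0.342]
ee_rot: [-3.14, 0.097, 0.0]
force: [0.6, -0.1, -0.9]
width: 0.79
t 1.55 p [ 0.1671 -0.602   0.342 ] F [ 0.6 -0.1 -0.9] w 0.79 j [ 1.14  0.37  0.11  1.39 -0.04  1.38 -0.38]
axes x [ 0.998 -0.062 -0.   ] y [-0.062 -0.998 -0.   ] z [-0.  0. -1.]
shift cm [ 19.69 -32.27   0.22]
```

```bash
python3 -m crank '[[[2.5,-4,0],0,255],[[2.5,-4,0],0,255],[[2.5,-4,0],0,255],[[2.5,-4,0],0,255],[[2.5,-4,0],0,255]]'; python3 -m crank '[[[2.5,-4,0],0,255],[[2.5,-4,0],0,255],[[2.2,-4,0],0,255],[[0,0,0],0,255]]'; python3 to.py 0.3835 -0.292 0.30
python3 - <<'E'
from h import *
for n in("scene","wrist"):
    p,d=get_image(n); cv2.imwrite(f"pics/{n}1.png",p[:,:,::-1])
E
```

```text
clock: 2.05
position: [0.3042, -0.408, 0.3409]
ee_rot: [3.14, -0.09, 0.001]
force: [0.8, 0.2, -0.1]
width: 0.354
clock: 2.45
position: [0.3859, -0.288, 0.3411]
ee_rot: [-3.139, 0.075, -0.003]
force: [-0.2, -0.0, 0.3]
width: 0.023
t 2.45 p [ 0.3859 -0.288   0.3411] F [-0.2 -0.   0.3] w 0.02 j [ 0.65  0.13 -0.13  1.71  0.01  1.3  -1.1 ]
axes x [ 0.999 -0.047  0.002] y [-0.047 -0.999 -0.002] z [ 0.002  0.002 -1.   ]
shift cm [-0.23  0.42  4.11]
```

View pics/scene1.png

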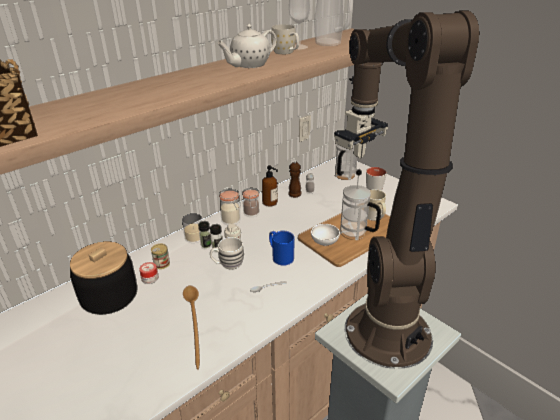

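View pics/wrist1.png

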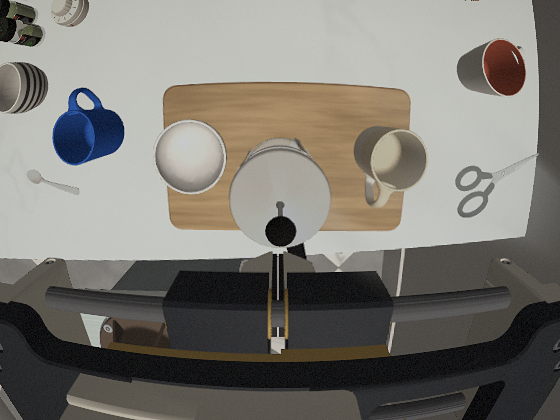

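```bash
python3 -m crank '[[[-0.23,0.42,1],0,255],[[0,0,1.5],0,255],[[0,0,1],0,255],[[0,0,0],0,255]]'; python3 to.py 0.3835 -0.292 0.243
python3 - <<'E'
from h import *
p,d=get_image("scene"); cv2.imwrite("pics/s2.png",cv2.resize(p[90:250,290:450],None,fx=4,fy=4,interpolation=cv2.INTER_CUBIC)[:,:,::-1][:600])
p,d=get_image("wrist"); cv2.imwrite("pics/w2.png",cv2.resize(p[180:340,200:360],None,fx=3.5,fy=3.5,interpolation=cv2.INTER_CUBIC)[:,:,::-1])
E
```

```text
clock: 2.95
position: [0.3781, -0.2988, 0.3039]
ee_rot: [-3.139, 0.094, 0.004]
force: [-1.0, 0.2, -0.3]
width: 0.006
t 2.95 p [ 0.3781 -0.2988  0.3039] F [-1.   0.2 -0.3] w 0.01 j [ 0.66  0.15 -0.12  1.78  0.02  1.22 -1.09]
axes x [ 0.998 -0.06  -0.003] y [-0.06  -0.998 -0.001] z [-0.003  0.002 -1.   ]
shift cm [ 0.52 -0.7   6.09]
```

View pics/s2.png

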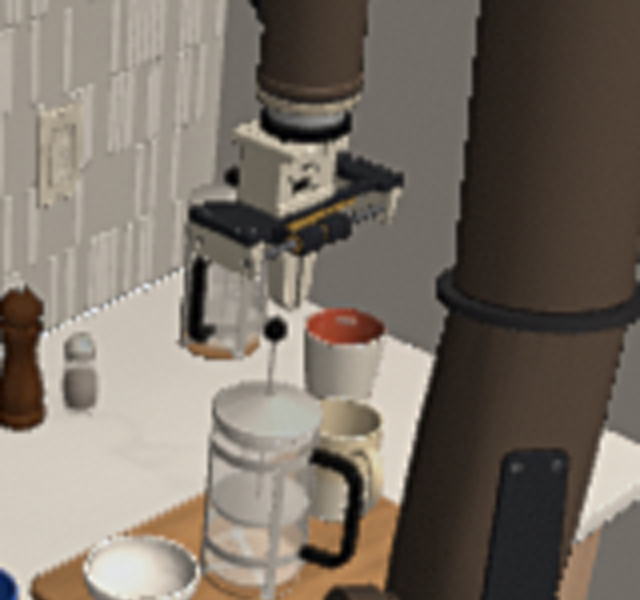

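View pics/w2.png

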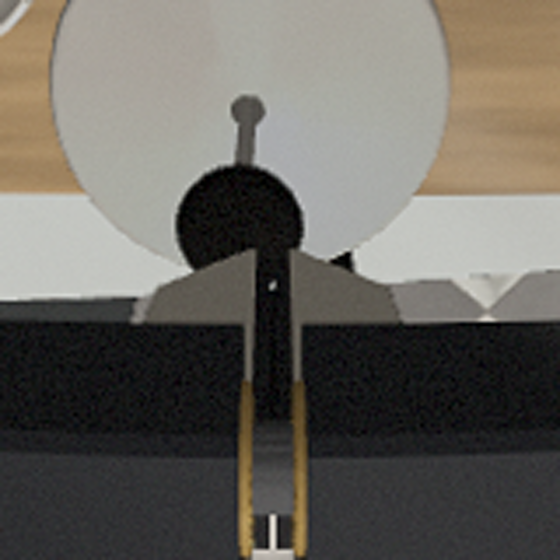

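```bash
python3 -m crank '[[[0.5,-0.7,0],0,255],[[0,0,0],0,255],[[0,0,0],0,255]]'; python3 to.py 0.3835 -0.292 0.243
python3 - <<'E'
from h import *
p,d=get_image("wrist"); cv2.imwrite("pics/w3.png",cv2.resize(p[180:340,200:360],None,fx=3.5,fy=3.5,interpolation=cv2.INTER_CUBIC)[:,:,::-1])
p,d,W,c=cloud("scene")
z=W[...,2]; mm=(z>.25)&(z<.30)&(abs(W[...,0]-.39)<.03)&(abs(W[...,1]+.3)<.03); print(mm.sum(), W[mm].max(0))
E
```

```text
clock: 3.35
position: [0.3855, -0.2911, 0.3061]
ee_rot: [3.14, -0.088, 0.001]
force: [-0.5, 0.7, 0.6]
width: 0.008
t 3.35 p [ 0.3855 -0.2911  0.3061] F [-0.5  0.7  0.6] w 0.01 j [ 0.65  0.15 -0.13  1.77  0.02  1.22 -1.11]
axes x [ 0.998 -0.056  0.001] y [-0.056 -0.998  0.   ] z [ 0.001 -0.    -1.   ]
shift cm [-0.2   0.09  6.31]
37 [ 0.39178899 -0.28035794  0.29777385]
```

View pics/w3.png

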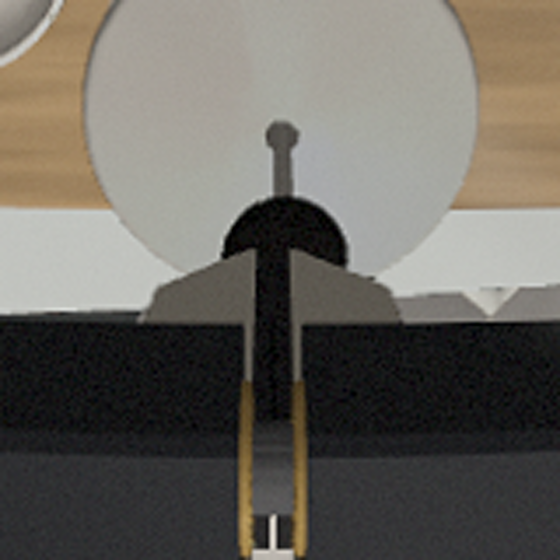

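```bash
python3 -m crank '[[[-0.1,0.1,0.6],0,255],[[0,0,0.5],0,255],[[0,0,0.5],0,255],[[0,0,0.5],0,255],[[0,0,0.5],0,255]]';python3 -m crank '[[[0,0,0.5],0,255],[[0,0,0.5],0,255],[[0,0,0.5],0,255],[[0,0,0.5],0,255],[[0,0,0.5],0,255]]'; python3 to.py 0.3835 -0.292 0.243
```

```text
clock: 3.95
position: [0.384, -0.2928, 0.2798]
ee_rot: [3.14, -0.091, 0.001]
force: [-0.7, -0.4, 5.4]
width: 0.005
clock: 4.45
position: [0.384, -0.2928, 0.2547]
ee_rot: [3.14, -0.091, 0.001]
force: [-0.7, -0.3, 6.3]
width: -0.0
t 4.45 p [ 0.384  -0.2928  0.2547] F [-0.7 -0.3  6.3] w -0.0 j [ 0.65  0.19 -0.13  1.86  0.03  1.1  -1.12]
axes x [ 0.998 -0.058  0.   ] y [-0.058 -0.998  0.001] z [ 0.    -0.001 -1.   ]
shift cm [-0.05 -0.08  1.17]
```

```bash
python3 -m crank '[[[0,0,0.4],0,255],[[0,0,0.4],0,255],[[0,0,0.3],0,255],[[0,0,0.1],0,255]]';python3 to.py; python3 -m crank '[[[0,0,0.05],0,255],[[0,0,0.05],0,255]]'; python3 to.py
```

```text
clock: 4.85
position: [0.3839, -0.2928, 0.2426]
ee_rot: [3.14, -0.091, 0.0]
force: [-1.2, -0.7, 6.0]
width: -0.001
t 4.85 p [ 0.3839 -0.2928  0.2426] F [-1.2 -0.7  6. ] w -0.0 j [ 0.65  0.2  -0.13  1.88  0.03  1.07 -1.12]
axes x [ 0.998 -0.058  0.   ] y [-0.058 -0.998  0.001] z [ 0.    -0.001 -1.   ]
clock: 5.05
position: [0.384, -0.2928, 0.2419]
ee_rot: [3.14, -0.091, 0.001]
force: [-1.8, -0.7, 5.2]
width: 0.003
t 5.05 p [ 0.384  -0.2928  0.2419] F [-1.8 -0.7  5.2] w 0.0 j [ 0.65  0.2  -0.13  1.88  0.03  1.07 -1.12]
axes x [ 0.998 -0.058  0.   ] y [-0.058 -0.998  0.001] z [ 0.    -0.001 -1.   ]
```

Not yet at the firm stop; continue gently until the force jumps.

```bash
python3 -m crank '[[[0,0,0.1],0,255],[[0,0,0.05],0,255]]'; python3 -m crank '[[[0,0,0.05],0,255],[[0,0,0],0,255]]'; python3 -m crank '[[[0,0,0.1],0,255]]'
```

```text
clock: 5.25
position: [0.3842, -0.2931, 0.241]
ee_rot: [3.139, -0.091, 0.002]
force: [-2.7, 0.1, 13.4]
width: 0.004
clock: 5.45
position: [0.3843, -0.2932, 0.2409]
ee_rot: [3.139, -0.091, 0.002]
force: [-3.6, 1.0, 14.8]
width: 0.006
clock: 5.55
position: [0.3845, -0.2933, 0.2404]
ee_rot: [3.138, -0.091, 0.003]
force: [-5.2, 1.1, 24.9]
width: 0.003
```

```bash
python3 -m crank '[[[0,0,-1],0,255],[[0,0,-3],0,255],[[0,0,-3],0,255],[[0,0,0],0,255],[[0,0,0],0,255]]'; python3 to.py 0.545 -0.279 0.30; python3 meas.py
```

```text
clock: 6.05
position: [0.3842, -0.2924, 0.3088]
ee_rot: [3.14, -0.09, 0.001]
force: [0.4, 0.7, -1.5]
width: 0.003
t 6.05 p [ 0.3842 -0.2924  0.3088] F [ 0.4  0.7 -1.5] w 0.0 j [ 0.65  0.15 -0.13  1.77  0.02  1.23 -1.11]
axes x [ 0.998 -0.057  0.001] y [-0.057 -0.998  0.   ] z [ 0.001 -0.    -1.   ]
shift cm [15.98 -2.27  0.89]
rect ((401.540283203125, -256.76513671875), (277.3623962402344, 231.2806854248047), 86.17080688476562)
[[ 276.9 -387.4]
 [ 507.7 -402.9]
 [ 526.2 -126.1]
 [ 295.4 -110.7]]
zmed 0.01773810223577521
front slope deg -45.76634135163398 x at y [(-0.48, 0.583), (-0.3, 0.3981), (-0.12, 0.2132)]
back slope deg 3.1745535717507156 x at y [(-0.48, 0.5025), (-0.3, 0.5125), (-0.12, 0.5225)]
top 0
scene 132
knob [ 0.37743331 -0.28384796  0.35431019] 0.3598449816302648 [ 0.36999408 -0.3094918   0.34789765] [ 0.39612096 -0.26772743  0.35984498] 360.02702702702703 154.8918918918919
```

```bash
python3 -m crank '[[[4,-0.6,0],0,0],[[4,-0.6,0],0,0],[[4,-0.6,0],0,0],[[4,-0.5,0],0,0],[[0,0,0],0,0]]'; python3 -m crank '[[[0,0,0],0,0],[[0,0,0],0,0]]'; python3 to.py 0.545 -0.279 0.10
python3 - <<'E'
from h import *
p,d,W,c=cloud("scene"); cv2.imwrite("pics/s4.png",p[:,:,::-1])
z=W[...,2]; mm=(z>.2)&(z<.33)&(abs(W[...,0]-.384)<.02)&(abs(W[...,1]+.292)<.02); print(mm.sum(), W[mm].max(0),W[mm].mean(0))
p,d=get_image("wrist"); cv2.imwrite("pics/w4.png",p[:,:,::-1])
E
```

```text
clock: 6.7
position: [0.5491, -0.2759, 0.306]
ee_rot: [-3.137, 0.083, 0.002]
force: [0.4, 0.5, -0.4]
width: 0.39
clock: 6.9
position: [0.544, -0.279, 0.308]
ee_rot: [-3.14, 0.091, 0.003]
force: [0.5, -0.6, -0.4]
width: 0.563
t 6.9 p [ 0.544 -0.279  0.308] F [ 0.5 -0.6 -0.4] w 0.56 j [ 0.5   0.37 -0.16  1.47  0.06  1.31 -1.3 ]
axes x [ 0.998 -0.058 -0.002] y [-0.058 -0.998 -0.   ] z [-0.002  0.    -1.   ]
shift cm [ 0.14  0.   20.8 ]
97 [ 0.4028334  -0.2729708   0.24540133] [ 0.37982053 -0.28753051  0.21877656]
```

View pics/s4.png

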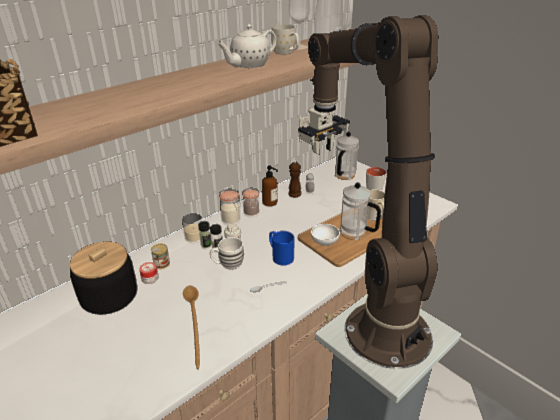

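View pics/w4.png

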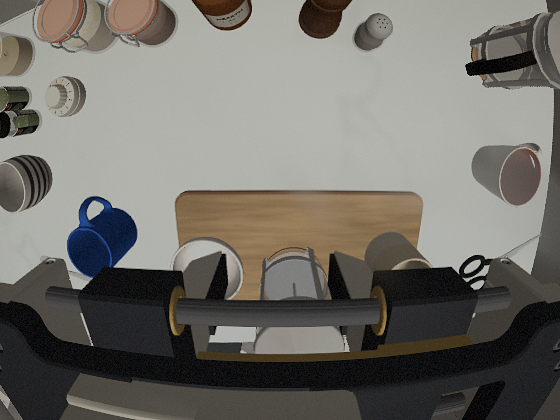

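```bash
python3 -m crank '[[[0.1,0,4],0,0],[[0,0,4],0,0],[[0,0,4],0,0],[[0,0,4],0,0],[[0,0,3],0,0]]'; python3 -m crank '[[[0,0,1],0,0],[[0,0,0],0,0]]'; python3 to.py 0.545 -0.279 0.01
python3 - <<'E'
from h import *
p,d,W,c=cloud("scene"); cv2.imwrite("pics/s5.png",cv2.resize(p[0:260,250:450],None,fx=2.3,fy=2.3)[:,:,::-1])
p,d=get_image("wrist"); cv2.imwrite("pics/w5.png",p[:,:,::-1])
E
```

```text
clock: 7.5
position: [0.5443, -0.2789, 0.1169]
ee_rot: [-3.14, 0.092, 0.002]
force: [-0.3, 0.3, -0.2]
width: 0.996
clock: 7.7
position: [0.5449, -0.2788, 0.1081]
ee_rot: [-3.14, 0.091, 0.003]
force: [0.4, -0.5, 0.5]
width: 1.0
t 7.7 p [ 0.5449 -0.2788  0.1081] F [ 0.4 -0.5  0.5] w 1.0 j [ 0.49  0.54 -0.16  1.73  0.1   0.89 -1.34]
axes x [ 0.998 -0.058 -0.002] y [-0.058 -0.998 -0.001] z [-0.002  0.001 -1.   ]
shift cm [0.03 0.03 9.81]
```

View pics/s5.png

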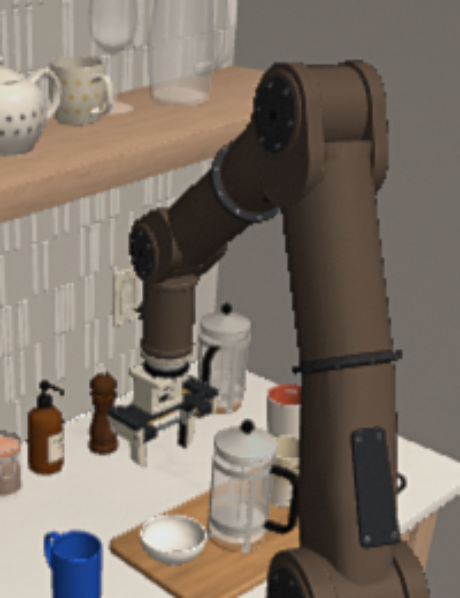

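View pics/w5.png

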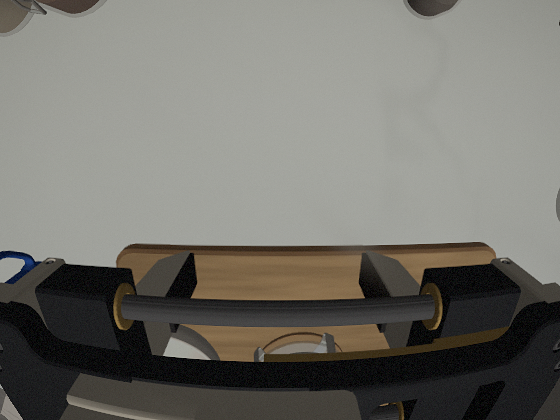

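```bash
python3 -m crank '[[[0,0,3.5],0,0],[[0,0,3],0,0],[[0,0,2],0,0],[[0,0,0.8],0,0],[[0,0,0],0,0]]'; python3 -m crank '[[[0,0,0.4],0,0],[[0,0,0],0,0]]'; python3 to.py 0.545 -0.279 0.01
python3 - <<'E'
from h import *
p,d=get_image("wrist"); cv2.imwrite("pics/w6.png",p[:,:,::-1])
E
```

```text
clock: 8.3
position: [0.5465, -0.2789, 0.0163]
ee_rot: [3.14, -0.09, 0.001]
force: [0.3, 0.3, 0.5]
width: 0.998
clock: 8.5
position: [0.5469, -0.279, 0.0129]
ee_rot: [3.139, -0.09, 0.003]
force: [0.3, -0.5, 1.1]
width: 1.002
t 8.5 p [ 0.5469 -0.279   0.0129] F [ 0.3 -0.5  1.1] w 1.0 j [ 0.48  0.66 -0.14  1.79  0.13  0.7  -1.36]
axes x [ 0.998 -0.057  0.002] y [-0.057 -0.998  0.001] z [ 0.002 -0.001 -1.   ]
shift cm [-0.19  0.01  0.29]
```

View pics/w6.png

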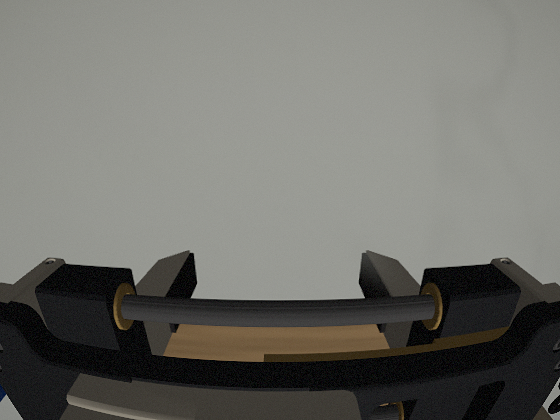

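```bash
python3 -m crank '[[[-0.5,0,0.3],0,0],[[-0.5,0,0],0,0],[[-0.3,0,0],0,0],[[-0.2,0,0],0,0],[[0,0,0],0,0]]'; python3 to.py; python3 -m crank '[[[-0.2,0,0],0,0],[[-0.2,0,0],0,0],[[-0.2,0,0],0,0]]'; python3 to.py
```

```text
clock: 9.05
position: [0.5307, -0.2779, 0.0088]
ee_rot: [3.14, -0.091, -0.0]
force: [0.8, -0.8, 0.3]
width: 1.001
t 9.05 p [ 0.5307 -0.2779  0.0088] F [ 0.8 -0.8  0.3] w 1.0 j [ 0.49  0.65 -0.14  1.83  0.14  0.67 -1.36]
axes x [ 0.998 -0.058 -0.   ] y [-0.058 -0.998  0.   ] z [-0. -0. -1.]
clock: 9.35
position: [0.5251, -0.2775, 0.0087]
ee_rot: [3.14, -0.09, 0.001]
force: [5.4, 0.2, -1.6]
width: 1.003
t 9.35 p [ 0.5251 -0.2775  0.0087] F [ 5.4  0.2 -1.6] w 1.0 j [ 0.49  0.64 -0.14  1.84  0.14  0.66 -1.36]
axes x [ 0.998 -0.057  0.   ] y [-0.057 -0.998  0.   ] z [ 0. -0. -1.]
```

```bash
python3 -m crank '[[[-0.3,0,0],0,0],[[-0.4,0,0],0,0],[[-0.5,0,0],-0.3,0],[[-0.5,0,0],-0.4,0],[[-0.5,0,0],-0.4,0]]'; python3 -m crank '[[[-0.5,0,0],-0.4,0],[[-0.5,0,0],-0.4,0],[[-0.4,0,0],-0.4,0],[[-0.3,0,0],-0.3,0],[[0,0,0],0,0]]'; python3 to.py; python3 meas.py; ls -t pics|head -3
```

```text
clock: 9.85
position: [0.5061, -0.2755, 0.0091]
ee_rot: [-3.141, 0.057, -0.008]
force: [9.2, 1.8, -5.7]
width: 1.003
clock: 10.35
position: [0.4884, -0.275, 0.0091]
ee_rot: [-3.141, 0.017, -0.007]
force: [6.1, 1.4, -3.3]
width: 0.996
t 10.35 p [ 0.4884 -0.275   0.0091] F [ 6.1  1.4 -3.3] w 1.0 j [ 0.53  0.61 -0.16  1.93  0.15  0.61 -1.31]
axes x [ 1.    -0.011  0.004] y [-0.011 -1.    -0.   ] z [ 0.004  0.    -1.   ]
rect ((362.97613525390625, -199.6461639404297), (161.6117401123047, 227.00790405273438), 86.94245147705078)
[[ 245.3 -274.3]
 [ 472.  -286.4]
 [ 480.6 -125. ]
 [ 253.9 -112.9]]
zmed 0.017936342408162387
front slope deg -34.84242737418182 x at y [(-0.48, 0.469), (-0.3, 0.3437), (-0.12, 0.2184)]
back slope deg 7.841745922836725 x at y [(-0.48, 0.4336), (-0.3, 0.4584), (-0.12, 0.4832)]
top 0
scene 484
knob [ 0.45496858 -0.25685847  0.35421216] 0.35989266918169566 [ 0.43609361 -0.30932619  0.34817975] [ 0.47881864 -0.21332976  0.35989267] 337.53061224489795 150.0408163265306
crop_scene_10.50.png
crop_top_10.45.png
w6.png
```

```bash
cat > m2.py <<'E'
from h import *
P=[]
for n in("top","scene"):
    p,d,W,c=cloud(n)
    hsv=cv2.cvtColor(p,cv2.COLOR_RGB2HSV)
    x,y,z=W[...,0],W[...,1],W[...,2]
    m=(abs(z-.018)<.005)&(x>.1)&(x<.58)&(y>-.60)&(y<-.04)&(hsv[...,1]>80)&(hsv[...,0]<25)
    m=cv2.morphologyEx(m.astype(np.uint8),cv2.MORPH_OPEN,np.ones((2,2)))>0
    Q=W[m][:,:2].astype(np.float32); r=cv2.minAreaRect(Q*1000)
    print(n,m.sum(),"rect",[np.round(a,1) for a in r]); print(cv2.boxPoints(r).round(1).tolist())
    xs,ys=Q[:,0],Q[:,1]; fr=[];bk=[]
    for y0 in np.arange(-.5,-.11,.01):
        s=xs[abs(ys-y0)<.005]
        if len(s)>2: fr.append((y0,s.min()));bk.append((y0,s.max()))
    for nm,e in(("front",fr),("back",bk)):
        e=np.array(e)
        # ransac-ish by best inliers
        best=None
        for i in range(len(e)):
            for j in range(i+5,len(e)):
                k=(e[j,1]-e[i,1])/(e[j,0]-e[i,0]); 
                q=abs(e[:,1]-e[i,1]-k*(e[:,0]-e[i,0]))<.0025
                if abs(k)<.15 and (best is None or q.sum()>best.sum()): best=q
        if best is None: continue
        k=np.polyfit(e[best,0],e[best,1],1)
        print(" ",nm,"n",best.sum(),"y",e[best,0].min().round(2),e[best,0].max().round(2),"deg",np.degrees(np.arctan(k[0])).round(2),"x@-.48,-.3,-.12",[round(float(np.polyval(k,t))*1000,1) for t in(-.48,-.3,-.12)])
    o=p.copy(); o[m]=(o[m]*.5+np.array([0,120,0])).astype(np.uint8)
    cr=o[180:340,270:480] if n=="top" else o[140:280,280:470]
    cv2.imwrite(f"pics/m2_{n}_{monitor.observe()['clock']:.2f}.png",cv2.resize(cr,None,fx=3.5,fy=3.5)[:,:,::-1])
    for l in("coffee_press","coffee_mug","sugar_bowl"):
        print("  ",l,[(round(q["score"],2),np.round(q["location"],3).tolist()) for q in look_for(l,n)[:2]])
E
python3 m2.py; ls -t pics|head -2
```

```text
top 2278 rect [array([ 369.7, -206. ]), array([247.7, 574.1]), np.float64(35.5)]
[[102.19999694824219, -44.20000076293945], [435.5, -511.6000061035156], [637.2000122070312, -367.79998779296875], [303.8999938964844, 99.5999984741211]]
  front n 8 y -0.5 -0.14 deg -0.01 x@-.48,-.3,-.12 [249.8, 249.8, 249.7]
  back n 12 y -0.48 -0.2 deg -2.93 x@-.48,-.3,-.12 [472.7, 463.5, 454.3]
   coffee_press [(0.65, [0.357, -0.25, 0.081]), (0.55, [0.359, -0.222, 0.022])]
   coffee_mug [(0.83, [0.476, -0.007, 0.016]), (0.68, [0.369, -0.461, 0.063])]
   sugar_bowl [(0.86, [0.373, -0.172, 0.039])]
scene 1003 rect [array([ 296.4, -137.7]), array([219.6, 558.2]), np.float64(32.8)]
[[52.900001525878906, 37.5], [355.29998779296875, -431.79998779296875], [539.7999877929688, -312.8999938964844], [237.5, 156.39999389648438]]
  front n 8 y -0.2 -0.13 deg -0.01 x@-.48,-.3,-.12 [248.1, 248.0, 248.0]
  back n 11 y -0.36 -0.13 deg 0.4 x@-.48,-.3,-.12 [461.9, 463.2, 464.4]
   coffee_press [(0.64, [0.324, -0.267, 0.144]), (0.62, [0.335, -0.17, 0.02])]
   coffee_mug [(0.67, [0.454, -0.001, 0.067]), (0.47, [0.363, -0.413, 0.056])]
   sugar_bowl [(0.95, [0.38, -0.187, 0.05])]
m2_scene_10.75.png
m2_top_10.55.png
```

View pics/m2_top_10.55.png

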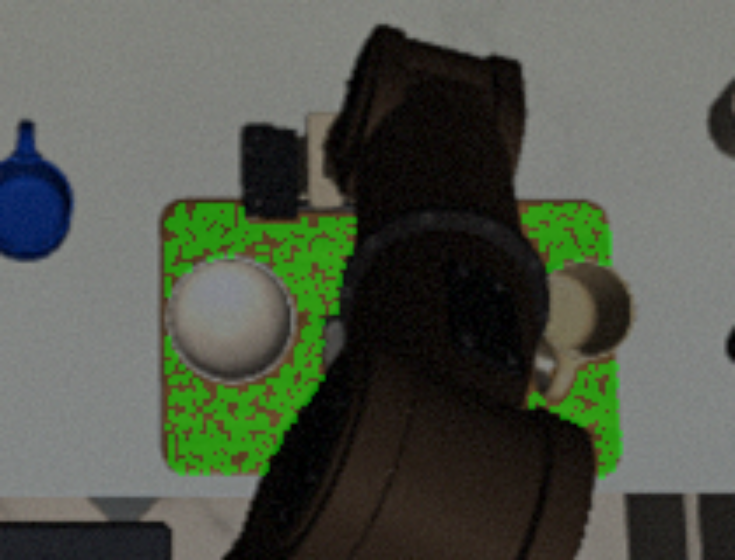

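View pics/m2_scene_10.75.png

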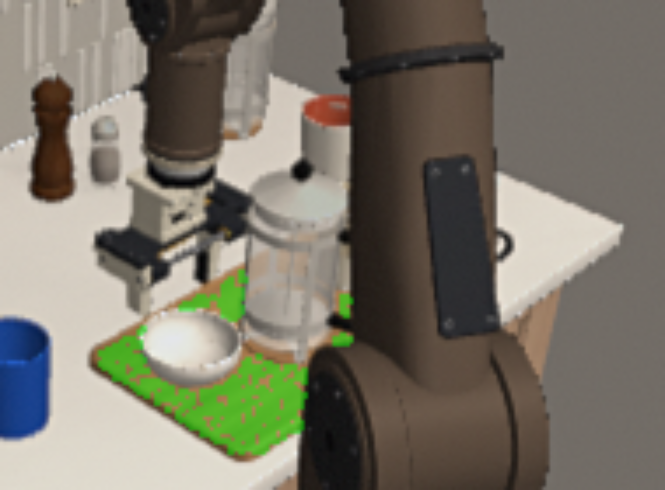

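```bash
python3 -m crank '[[[-0.3,0,0],-0.2,0],[[-0.5,0,0],-0.2,0],[[-0.5,0,0],-0.2,0],[[-0.5,0,0],0,0],[[-0.5,0,0],0,0]]'; python3 -m crank '[[[-0.5,0,0],0,0],[[-0.5,0,0],0,0],[[-0.4,0,0],0,0],[[-0.3,0,0],0,0],[[-0.2,0,0],0,0]]';python3 -m crank '[[[0,0,0],0,0],[[0,0,0],0,0]]'; python3 to.py; python3 m2.py
```

```text
clock: 11.4
position: [0.4665, -0.2754, 0.0093]
ee_rot: [3.141, 0.001, 0.009]
force: [9.1, -0.2, -5.7]
width: 1.003
clock: 11.9
position: [0.4473, -0.2755, 0.0092]
ee_rot: [3.141, 0.001, 0.009]
force: [8.3, 0.0, -6.9]
width: 0.998
clock: 12.1
position: [0.447, -0.2756, 0.0092]
ee_rot: [3.141, 0.0, 0.008]
force: [7.1, 0.1, -4.9]
width: 1.001
t 12.1 p [ 0.447  -0.2756  0.0092] F [ 7.1  0.1 -4.9] w 1.0 j [ 0.57  0.57 -0.16  2.02  0.16  0.56 -1.28]
axes x [1.    0.    0.005] y [ 0.    -1.     0.001] z [ 0.005 -0.001 -1.   ]
top 2360 rect [array([ 213.9, -426.3]), array([698.6, 224.6]), np.float64(69.7)]
[[-12.5, -715.0999755859375], [198.1999969482422, -792.9000244140625], [440.29998779296875, -137.60000610351562], [229.6999969482422, -59.79999923706055]]
  front n 9 y -0.5 -0.14 deg -0.73 x@-.48,-.3,-.12 [211.3, 209.0, 206.7]
  back n 15 y -0.48 -0.2 deg -4.73 x@-.48,-.3,-.12 [432.7, 417.8, 402.9]
   coffee_press [(0.41, [0.314, -0.252, 0.083])]
   coffee_mug [(0.79, [0.33, -0.464, 0.064]), (0.63, [0.478, -0.003, 0.012])]
   sugar_bowl [(0.7, [0.332, -0.173, 0.04])]
scene 900 rect [array([ 285.4, -143.3]), array([ 87.5, 527.4]), np.float64(40.3)]
[[81.4000015258789, 29.5], [422.70001220703125, -372.6000061035156], [489.3999938964844, -316.0], [148.10000610351562, 86.0999984741211]]
  front n 3 y -0.36 -0.27 deg -4.83 x@-.48,-.3,-.12 [418.3, 403.1, 387.9]
  back n 17 y -0.36 -0.12 deg -1.1 x@-.48,-.3,-.12 [428.3, 424.9, 421.4]
   coffee_press [(0.8, [0.295, -0.262, 0.15])]
   coffee_mug [(0.72, [0.453, -0.002, 0.064])]
   sugar_bowl [(0.92, [0.337, -0.188, 0.052])]
```

```bash
python3 -m crank '[[[-0.3,0,0],0,0],[[-0.3,0,0],0,0],[[-0.25,0,0],0,0],[[-0.15,0,0],0,0],[[0,0,0],0,0]]'; python3 to.py; python3 -m crank '[[[1,0,0],0,0],[[2,0,0],0,0],[[1,0,0],0,0],[[0,0,0],0,0]]'; python3 -m crank '[[[0,0,-4],0,0],[[0,0,-4],0,0],[[0,0,-5],0,0],[[0,0,-5],0,0],[[0,0,-5],0,0]]'; python3 -m crank '[[[0,-5,-3],0,0],[[0,-5,-3],0,0],[[0,-5,-3],0,0],[[0,-5,0],0,0],[[0,-5,0],0,0]]';  python3 -m crank '[[[0,-5,0],0,0],[[0,-5,0],0,0],[[0,0,0],0,0],[[0,0,0],0,0]]'; python3 to.py; python3 m2.py
```

```text
clock: 13.0
position: [0.4372, -0.2756, 0.0092]
ee_rot: [3.141, 0.0, 0.008]
force: [7.9, -0.3, -5.0]
width: 1.002
t 13.0 p [ 0.4372 -0.2756  0.0092] F [ 7.9 -0.3 -5. ] w 1.0 j [ 0.58  0.56 -0.17  2.04  0.17  0.55 -1.27]
axes x [1.    0.    0.005] y [ 0.    -1.     0.001] z [ 0.005 -0.001 -1.   ]
clock: 13.4
position: [0.4757, -0.2754, 0.0087]
ee_rot: [3.142, -0.001, 0.002]
force: [-0.2, 0.2, -0.0]
width: 0.998
clock: 13.9
position: [0.4726, -0.2756, 0.2405]
ee_rot: [-3.141, 0.003, 0.002]
force: [2.1, -1.2, -0.5]
width: 1.0
clock: 14.4
position: [0.4736, -0.0459, 0.3165]
ee_rot: [3.141, -0.005, 0.002]
force: [0.8, 0.0, -0.6]
width: 1.002
clock: 14.8
position: [0.4738, 0.0535, 0.3155]
ee_rot: [3.141, 0.002, -0.002]
force: [0.4, -0.7, 0.3]
width: 0.999
t 14.8 p [0.4738 0.0535 0.3155] F [ 0.4 -0.7  0.3] w 1.0 j [ 0.15  0.16 -0.43  1.75  0.07  1.25 -1.87]
axes x [ 1.     0.001 -0.001] y [ 0.001 -1.     0.001] z [-0.001 -0.001 -1.   ]
top 5103 rect [array([ 240. , -447.7]), array([683.4, 175.8]), np.float64(68.5)]
[[33.20000076293945, -733.5999755859375], [196.8000030517578, -797.9000244140625], [446.79998779296875, -161.8000030517578], [283.20001220703125, -97.5]]
  front n 26 y -0.5 -0.21 deg 0.17 x@-.48,-.3,-.12 [143.3, 143.8, 144.4]
  back n 33 y -0.48 -0.14 deg -0.18 x@-.48,-.3,-.12 [422.6, 422.0, 421.5]
   coffee_press []
   coffee_mug [(0.81, [0.326, -0.453, 0.062]), (0.69, [0.471, -0.031, 0.011])]
   sugar_bowl [(0.66, [0.32, -0.174, 0.039])]
scene 776 rect [array([ 275.8, -134.5]), array([ 81.8, 553.8]), np.float64(38.3)]
[[72.0, 57.400001525878906], [415.29998779296875, -377.1000061035156], [479.5, -326.3999938964844], [136.1999969482422, 108.19999694824219]]
  back n 15 y -0.37 -0.14 deg -0.08 x@-.48,-.3,-.12 [414.4, 414.1, 413.9]
   coffee_press [(0.76, [0.286, -0.26, 0.152]), (0.67, [0.681, 0.052, 0.038])]
   coffee_mug [(0.81, [0.456, 0.001, 0.067])]
   sugar_bowl []
```

```bash
cat > m3.py <<'E'
from h import *
# metric: rectify top view to plane z=.018 at 1mm/px and view
p,d,W,c=cloud("top")
src=[];dst=[]
for X in[(.1,-.55),(.1,-.05),(.55,-.05),(.55,-.55)]:
    src.append(proj(c,(*X,.018))); dst.append(((-.05-X[1])*1500,(.55-X[0])*1200 if 0 else (.55-X[0])*1500))
H=cv2.getPerspectiveTransform(np.float32(src),np.float32(dst))
o=cv2.warpPerspective(p,H,(750,600 if 0 else 675),flags=cv2.INTER_CUBIC)[75:]
o=np.clip(o.astype(float)*1.6,0,255).astype(np.uint8)
for x in(.195,.230): 
    v=int((.55-x)*1500-75); o[v,::6]=(255,0,0)
cv2.imwrite(f"pics/rect_{monitor.observe()['clock']:.2f}.png",o[:,:,::-1])
# z profile front edge from depth
z=W[...,2]
m=(z>.010)&(z<.03)&(W[...,0]>.17)&(W[...,0]<.46)&(W[...,1]>-.52)&(W[...,1]<-.08)
k,l,st,_=cv2.connectedComponentsWithStats(m.astype(np.uint8)); m=l==1+np.argmax(st[1:,4])
v,u=np.nonzero(m); pts=W[m]
print("box px",u.min(),u.max(),v.min(),v.max())
for e,f in(("front",np.max),("back",np.min)):
    a=[]
    for cc in range(u.min()+8,u.max()-7):
        s=u==cc
        if s.sum()<5: continue
        i=np.argmax(v[s]) if e=="front" else np.argmin(v[s]); a.append(pts[s][i])
    a=np.array(a); k=np.polyfit(a[:,1],a[:,0],1)
    for _ in range(4):
        q=abs(np.polyval(k,a[:,1])-a[:,0])<.004; k=np.polyfit(a[q,1],a[q,0],1)
    print(e,len(a),q.sum(),"deg",np.degrees(np.arctan(k[0])).round(2),[round(1e3*float(np.polyval(k,t)),1) for t in(-.48,-.3,-.12)])
print("y range",pts[:,1].min(),pts[:,1].max())
E
python3 m3.py; ls -t pics|head -1
```

```text
box px 316 448 254 333
front 117 107 deg 0.22 [197.9, 198.6, 199.3]
back 117 117 deg 0.16 [425.1, 425.6, 426.1]
y range -0.5037431185008577 -0.12206141117358388
rect_15.25.png
```

```bash
mv pics/rect_15.25.png pics/r1.png
```

```text
(no output)
```

View pics/r1.png

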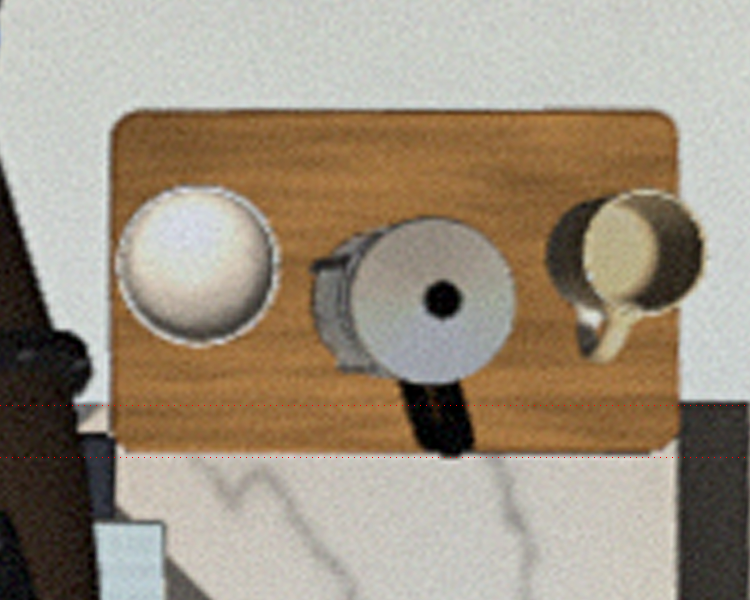

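Overhang is about 33 mm, even to about 0.2°, and everything is standing. I'll give it one last ~2 mm nudge along the same path.

```bash
python3 -m crank '[[[0,5,0],0,0],[[0,5,0],0,0],[[0,5,0],0,0],[[0,5,0],0,0],[[0,5,0],0,0]]'; python3 -m crank '[[[0,5,0],0,0],[[0,3,0],0,0],[[0,0,0],0,0],[[0,0,0],0,0]]'; python3 to.py 0.475 -0.276 0.01
```

```text
clock: 15.75
position: [0.4738, -0.1993, 0.3161]
ee_rot: [3.141, -0.003, 0.001]
force: [0.8, -0.2, 0.3]
width: 1.001
clock: 16.15
position: [0.4739, -0.2774, 0.3156]
ee_rot: [-3.141, 0.005, 0.001]
force: [0.4, 0.9, -0.6]
width: 0.997
t 16.15 p [ 0.4739 -0.2774  0.3156] F [ 0.4  0.9 -0.6] w 1.0 j [ 0.58  0.26 -0.19  1.61  0.05  1.28 -1.19]
axes x [ 1.    -0.003 -0.   ] y [-0.003 -1.    -0.001] z [-0.     0.001 -1.   ]
shift cm [ 0.12 -0.12 30.56]
```

```bash
python3 -m crank '[[[0.3,0,5],0,0],[[0,0,5],0,0],[[0,0,5],0,0],[[0,0,5],0,0],[[0,0,5],0,0]]'; python3 -m crank '[[[0,0,3],0,0],[[0,0,1.6],0,0],[[0,0,0.6],0,0],[[0,0,0],0,0],[[0,0,0],0,0]]'; python3 to.py 0.435 -0.277 0.009
```

```text
clock: 16.65
position: [0.4778, -0.2751, 0.0649]
ee_rot: [-3.141, -0.001, -0.003]
force: [1.5, -0.7, 0.1]
width: 1.0
clock: 17.15
position: [0.4781, -0.2767, 0.0151]
ee_rot: [3.141, -0.001, 0.003]
force: [-0.1, 0.4, 0.3]
width: 1.001
t 17.15 p [ 0.4781 -0.2767  0.0151] F [-0.1  0.4  0.3] w 1.0 j [ 0.54  0.59 -0.16  1.95  0.15  0.62 -1.29]
axes x [ 1.    -0.001  0.002] y [-0.001 -1.     0.   ] z [ 0.002 -0.    -1.   ]
shift cm [-4.32  0.03  0.61]
```

```bash
python3 -m crank '[[[-0.8,0,0.6],0,0],[[-1,0,0],0,0],[[-1,0,0],0,0],[[-0.6,0,0],0,0],[[0,0,0],0,0]]'; python3 to.py 0.435 -0.277 0.009;  python3 -m crank '[[[-0.3,0,0],0,0],[[-0.3,0,0],0,0],[[-0.2,0,0],0,0],[[0,0,0],0,0]]'; python3 to.py 0.435 -0.277 0.009
```

```text
clock: 17.65
position: [0.4417, -0.2773, 0.0082]
ee_rot: [3.141, -0.004, -0.001]
force: [0.1, -0.5, 0.6]
width: 0.994
t 17.65 p [ 0.4417 -0.2773  0.0082] F [ 0.1 -0.5  0.6] w 0.99 j [ 0.57  0.57 -0.16  2.02  0.16  0.56 -1.27]
axes x [ 1.    -0.003 -0.001] y [-0.003 -1.     0.   ] z [-0.001 -0.    -1.   ]
shift cm [-0.67 -0.03 -0.08]
clock: 18.05
position: [0.4372, -0.277, 0.0083]
ee_rot: [3.141, -0.0, 0.006]
force: [6.0, -0.4, -3.0]
width: 0.997
t 18.05 p [ 0.4372 -0.277   0.0083] F [ 6.  -0.4 -3. ] w 1.0 j [ 0.58  0.56 -0.16  2.04  0.16  0.55 -1.26]
axes x [ 1.    -0.     0.004] y [-0.    -1.     0.001] z [ 0.004 -0.001 -1.   ]
shift cm [-0.22 -0.   -0.07]
```

```bash
python3 -m crank '[[[-0.15,0,0],0,0],[[-0.15,0,0],0,0],[[0,0,0],0,0]]'; python3 to.py 0.435 -0.277 0.009
```

```text
clock: 18.35
position: [0.4353, -0.2769, 0.0084]
ee_rot: [3.141, 0.001, 0.008]
force: [7.8, -0.1, -6.1]
width: 0.998
t 18.35 p [ 0.4353 -0.2769  0.0084] F [ 7.8 -0.1 -6.1] w 1.0 j [ 0.58  0.56 -0.16  2.04  0.16  0.55 -1.26]
axes x [1.    0.    0.005] y [ 0.    -1.     0.001] z [ 0.005 -0.001 -1.   ]
shift cm [-0.03  0.01 -0.06]
```

```bash
python3 -m crank '[[[1,0,0],0,0],[[2,0,0],0,0],[[1,0,0],0,0],[[0,0,0],0,0]]'; python3 -m crank '[[[0,0,-4],0,0],[[0,0,-4],0,0],[[0,0,-5],0,0],[[0,0,-5],0,0],[[0,0,-5],0,0]]'; python3 -m crank '[[[0,-5,-3],0,0],[[0,-5,-3],0,0],[[0,-5,-3],0,0],[[0,-5,0],0,0],[[0,-5,0],0,0]]';  python3 -m crank '[[[0,-5,0],0,0],[[0,-5,0],0,0],[[0,0,0],0,0],[[0,0,0],0,0],[[0,0,0],0,0]]'; python3 to.py; python3 m3.py; mv pics/rect_*.png pics/r2.png
python3 - <<'E'
from h import *
p,d,W,c=cloud("scene"); cv2.imwrite("pics/s9.png",p[:,:,::-1])
for l in("coffee_press","striped_mug","timer","stirring_spoon"): print(l,[(round(q["score"],2),np.round(q["location"],3).tolist()) for q in look_for(l,"scene")[:2]])
z=W[...,2]; mm=(z>.2)&(z<.33)&(abs(W[...,0]-.294)<.03)&(abs(W[...,1]+.288)<.03); print("knob",mm.sum(), W[mm].max(0) if mm.any() else 0)
p,d,W,c=cloud("top")
z=W[...,2]; mm=(z>.23)&(z<.33)&(abs(W[...,0]-.294)<.03)&(abs(W[...,1]+.288)<.03); print("knob top",mm.sum(), W[mm].max(0) if mm.any() else 0, W[mm].mean(0))
E
```

```text
clock: 18.75
position: [0.4738, -0.2767, 0.008]
ee_rot: [-3.142, 0.001, -0.002]
force: [0.4, 0.3, -0.2]
width: 1.001
clock: 19.25
position: [0.4706, -0.2769, 0.2397]
ee_rot: [-3.141, 0.003, 0.002]
force: [1.0, -0.4, -0.8]
width: 0.999
clock: 19.75
position: [0.4716, -0.0472, 0.3158]
ee_rot: [3.141, -0.005, 0.001]
force: [-0.1, 0.4, -0.9]
width: 1.004
clock: 20.25
position: [0.4722, 0.0501, 0.3148]
ee_rot: [3.141, -0.005, -0.002]
force: [0.5, -0.2, -0.3]
width: 0.996
t 20.25 p [0.4722 0.0501 0.3148] F [ 0.5 -0.2 -0.3] w 1.0 j [ 0.15  0.16 -0.42  1.76  0.07  1.25 -1.86]
axes x [ 1.    -0.003 -0.001] y [-0.003 -1.     0.001] z [-0.001 -0.001 -1.   ]
box px 316 448 254 334
front 117 107 deg -0.43 [198.2, 196.8, 195.5]
back 117 117 deg -0.14 [423.7, 423.2, 422.8]
y range -0.5035814291705903 -0.12247763316385926
coffee_press [(0.65, [0.287, -0.262, 0.148])]
striped_mug [(0.81, [0.567, 0.158, 0.057])]
timer [(0.7, [0.678, 0.05, 0.035]), (0.66, [0.456, 0.376, 0.016])]
stirring_spoon []
knob 187 [ 0.32389653 -0.25838371  0.24291371]
knob top 54 [ 0.3054563  -0.29123135  0.24260518] [ 0.29588962 -0.29953331  0.23647255]
```

View pics/r2.png

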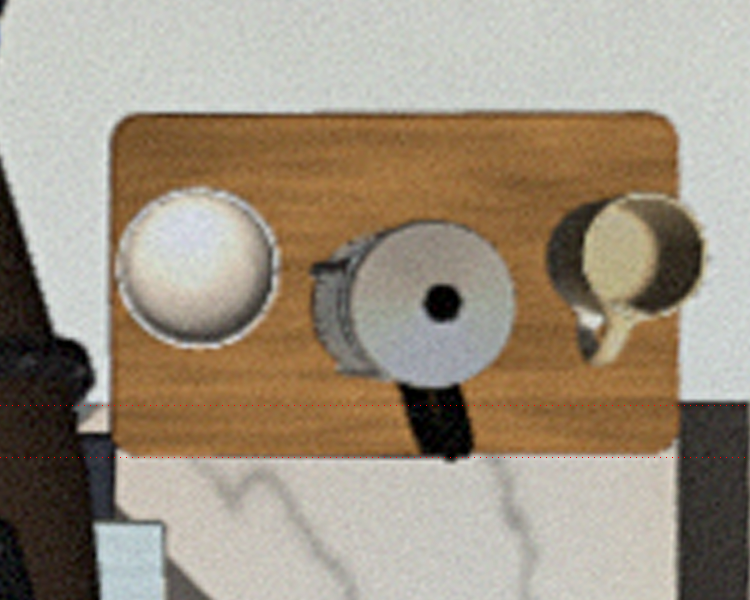

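View pics/s9.png

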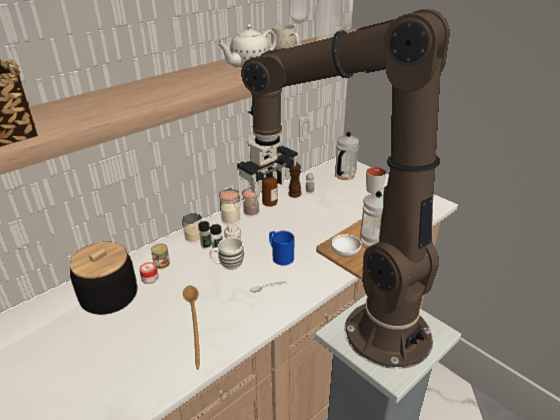

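The rectified top view shows the front edge (row ~457) on the 0.195 line along its whole length. The press, mug and bowl are upright, the knob is at z ≈ 0.243, and the bystanders have not moved.

```bash
python3 -c "
from cell import *
print(workorder.sign_off())"
```

```text
the job is handed in; nothing more can be done
None
```

The plunger is fully down, and the board now overhangs the worktop's front edge by about 34 mm. The job was handed in at about 20 s of the 64 s allowed.

**Plunger:** I pressed it down first with the shut fingers, while the board still lay wholly on the worktop. At the stop the force rose to about 25 N. The knob top now reads z ≈ 0.243, where a fully lowered plunger should be.

**Board:** I slid it forward with the open fingers on its back edge, turning out its 3.3° skew on the way. A final nudge of about 2 mm finished the slide.

**Last checks:**
- **Overhang:** depth on the front edge reads x = 0.1955 to 0.198, an overhang of 32–34.5 mm. The finger position and the rectified top view give about 34–35 mm.
- **Evenness:** the front-edge fit gives a slope of −0.43° and the back-edge fit −0.14°. They disagree slightly, but the board is even to within about 2–3 mm over its length.
- **Things on the board:** the press, cream mug and sugar bowl are standing in place.
- **Bystanders:** the striped mug and timer are where they started. The network missed the spoon in the last picture, but it is visible in its old place.
- **Arm:** it is clear of everything, with its fingertips about 0.31 m above the worktop.

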